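# Gauge the cable-entry bore of a connector housing

## Task

Check the cable-entry bore in the side of the grey connector housing with the larger of the two plug gauges: push its longer, thinner go end fully home until the handle's shoulder meets the housing, draw it out, turn the gauge round, and press the short, thick no-go end gently and squarely, centred, against the bore's mouth for about a second to confirm that it will not enter. Then lay the gauge flat inside the wooden tray and let go of it; do not ram or drop it, and leave everything else where it is.

Things in the scene. Friction and masses are not known exactly. Their poses are not given: they have to be found in the camera images.
- gauge: the larger of two double-ended plug gauges lying on the mat: square aluminium handle 30 x 30 x 90 mm, a round steel plug on each end (go: longer, thinner; no-go: short, thick), about 0.26 kg. Origin at the handle's centre, on the gauge's axis, 15 mm above what it lies on; x runs along the gauge to the go tip (at +75 mm; no-go tip at -59 mm). The handle's square end is the shoulder
- housing: fixed grey connector housing: block 80 (x) x 70 (y) mm, top at 95 mm, a latch on each side (out to 42 mm, up to 102 mm), on a base plate 125 x 96 mm, 8 mm thick with screw heads to 13 mm. Origin under the base plate's centre, on the bench. The face at x = +40 mm holds the bore; x points level out of the bore
- bore_mouth (a point): centre of the bore's mouth, on the housing's face, 50 mm above the bench. A level round bore 22 mm in diameter, 36 mm deep, running along -x from here; axes as those of the housing (x points out of the bore)
- gauge_go_tip (a point): centre of the go plug's end face; axes as the gauge's. Go plug: 20 mm in diameter, 30 mm long, 3 mm chamfer at the tip
- gauge_nogo_tip (a point): centre of the no-go plug's end face; axes as the gauge's. No-go plug: 25 mm in diameter, 14 mm long, 1 mm chamfer at the tip
- tray: fixed shallow wooden tray, open at the top, 210 (its x) x 132 (its y) x 16 mm high, walls and floor 5 mm thick. Origin at the centre of its underside, on the bench
- tray_in (a point): centre of the tray's inner floor, 5 mm above the bench; axes as the tray's
- small_gauge: the other, smaller gauge of the same form, not needed: square handle 20 x 20 x 70 mm, tips 12 and 15 mm in diameter, lying on the mat. Origin at the handle's centre, 10 mm above the mat (a bystander)
- cleaner_can: upright can, 52 mm in diameter, 150 mm tall. Origin at the centre of its underside, as for the next six entries (a bystander)
- tape_roll: black roll of tape lying flat, 84 mm across, 19 mm high (a bystander)
- parts_box: clear open box of ferrules, 110 (its x) x 60 x 45 mm high (a bystander)
- gland: brass cable gland standing up, 32 mm across, 36 mm tall (a bystander)
- insert: grey contact insert block, 60 (its x) x 26 x 28 mm high (a bystander)
- cutters: side cutters lying flat, about 155 mm along their x (handles from -108, jaws to +44), 65 mm across the handles, 18 mm high (a bystander)
- screwdriver: screwdriver lying flat along its x, at most 30 mm high (a bystander)
Not all that is in view belongs to the job. Leave any pink look-alike of the gauge alone.

How it is judged (in metres and radians):
On the way, in this order (a step that is already met when the one before it is completed fails the run):
1. the go end is fully home in the bore: its tip at least 27.5 mm deep, gauge in line with the bore (x of gauge_go_tip in the frame of bore_mouth between -0.04 and -0.0275 m and y of gauge_go_tip in the frame of bore_mouth between -0.003 and 0.003 m and z of gauge_go_tip in the frame of bore_mouth between -0.003 and 0.003 m and angle between the x axis of gauge and the x axis of housing, either way round below 0.12 rad), for 0.2 s.
2. the no-go end is pressed against the mouth and refused: its tip within 3 mm of the mouth's centre in each axis, gauge in line within 0.12 rad, more than 0.5 N (x of gauge_nogo_tip in the frame of bore_mouth between -0.003 and 0.003 m and y of gauge_nogo_tip in the frame of bore_mouth between -0.003 and 0.003 m and z of gauge_nogo_tip in the frame of bore_mouth between -0.003 and 0.003 m and angle between the x axis of gauge and the x axis of housing, either way round below 0.12 rad and contact force between gauge and housing above 0.5 N), for 0.2 s.
At the end, for the whole second after the job is handed in: the gauge lies flat (within 0.08 rad) and still on the tray's floor, wholly inside the tray (handle's centre within 46 mm of the tray's centre along its length and 52 mm across), released (x of gauge in the frame of tray_in between -0.046 and 0.046 m and y of gauge in the frame of tray_in between -0.052 and 0.052 m and z of gauge in the frame of tray_in between 0.01 and 0.019 m and angle between gauge's own x axis and vertical between 1.49 and 1.65 rad and linear speed of gauge below 0.02 m/s and contact force between gauge and the fingers below 0.2 N); the robot touches nothing.
It fails at once if the gauge is rammed: more than 45 N between gauge and housing (contact force between gauge and housing above 45 N).
It fails at once if the gauge is dropped: it falls freely at more than 0.7 m/s (about 25 mm) (contact force between gauge and anything else below 0.05 N and linear speed of gauge above 0.7 m/s).
It fails at once if another thing on the bench is moved by more than 20 mm (distance of any of small_gauge, cleaner_can, tape_roll, parts_box, gland, insert, cutters, screwdriver from where it was at the start of the episode above 0.02 m).
It also fails if it takes over 72 s, if anything falls off the work surface, if the arm or the gripper's body presses on something with over 40 N, if the wrist force passes 120 N, or if a joint passes its speed limit or range.

## Robot

A 6-joint arm with a two-finger parallel gripper is mounted at the origin on the work surface. World frame = base frame: x ahead of the robot, y to its left, z up, the work surface at z = 0. Lengths are in mm, angles in degrees, forces in N, time in s.
With the tool pointing down it reaches from about 300 to 850 mm from the base axis. Payload 4.2 kg.
Tool frame: the origin (TCP) lies at the very end of the fingers, on their centre line; the grasp point (between the pads) lies 19 mm behind it (env.grasp_offset is the distance from the TCP to the grasp point, in mm); z points along the fingers, y is the line along which they close (so a half turn about z gives the same grasp; the last joint's range is limited). The gripper opens to 91 mm and grips with 3 to 60 N. Pads are 32 mm wide; open, the fingers measure 118 mm over their backs; the gripper's body (76 mm by 178 mm) begins 60 mm behind the grasp point.
Start: joints at [73.74, 18.312, 89.639, -0, 72.044, -1.146], TCP at [149.933, 555.124, 213.976] pointing down, gripper open.
Joint ranges: [-177.97, 177.97], [-48.28, 115.42], [12.27, 149.76], [-77.06, 257.06], [2.81, 150.46], [-146.56, 146.56]. Speed limits (degrees/s): [147.25, 147.25, 180, 180, 180, 180].

## Interface

Orientations are given as [roll, pitch, yaw] about the fixed x, y, z axes, in that order (R = Rz(yaw) Ry(pitch) Rx(roll)).
In Python, from workcell import env gives the robot as it stands. The module is installed in compiled form; this text tells all that it offers.
- The arm moves only by the tool send_rows, never from a script. Its argument "motion" is a list of rows, each an object of numbers: "tx", "ty", "tz": the shift along the tool's x, y, z in units of 500 mm (1.0 is 500 mm); "rx", "ry", "rz": the turn, a rotation vector about the tool's x, y, z in units of 30 degrees (1.0 is 30 degrees); "gripper": the closure, from -1 (fully open) to 1 (shut). In form: [{"tx": .., "ty": .., "tz": .., "rx": .., "ry": .., "rz": .., "gripper": ..}, ...]. A call has 1 to 12 rows; each row shifts and turns the commanded pose from where the row before left it, along the tool's axes as they then stand; what a row does not reach is not made up. A row lasts 1/8 s, in which the tool goes at most 62.5 mm and 10.7 degrees, less where a joint would pass 70% of its speed; a pose out of reach is approached as far as the arm can. A call with a number of a shift or a turn outside -1 to 1 is refused whole. A call with a gripper value outside its range is refused whole. The fingers move at their own pace and stop on an object; "grip_force" is the grip in N (left out, the last holds). Time passes only in rows, so rows that do not move let the fingers close. It gives the time, the measured TCP pose, the force, the opening and the grip force at its end, in the units of the state.
- env.state(): the state, without advancing time (a new reading comes with each control period).
- env.grab_frame(name): name is "scene" or "top" or "wrist"; returns a dict with "frame" (480x640x3 uint8, red, green, blue), "vertical_fov" (degrees; the focal length in pixels is half the picture's height over the tangent of half this angle, whatever the lens; pixels are square), "cx", "cy" (the principal point, pixels), "k1" (the pictures are not rectified: a ray, as slopes to the right and down, at radius r is drawn at 1 + k1 r^2 times it, then the intrinsics apply), "rvec" (rotation vector, rad) and "tvec" (3), from world to camera coordinates, as OpenCV has them; the wrist camera has in their place "T_tool_cam" (4x4, takes a point from camera to tool coordinates, whose origin is the TCP and whose axes are the flange's). Camera axes: x right, y down, z forward; pixel columns grow to the right and rows downward; lengths in mm; the calibration is good to about 2 mm. A picture is of the moment at which its call begins: read the wrist's pose just before it. There is no depth.
- env.job_done(): hands the job in; it is judged then, once.
The state is a dict: "time_s": time; "qpos": joint angles; "qvel": joint speeds; "effort": joint torques, N m; "ee_pos": TCP position; "ee_rot": TCP orientation; "force": force on the tool from outside, world axes, zero at the start; "torque": the same for the moment, N m; "gripper_width": finger opening in mm; "gripper_force": force on a finger pad.
Only numpy, scipy, OpenCV 4.12 (cv2) and the standard library are available. Lean on these libraries where they do the work, as an engineer would, in place of code of your own. Each camera call takes 0.05 s, during which the arm holds its last target. There are 200 camera calls.

## Working session

There is one attempt and no reset: what is moved stays moved. The work goes in short steps, Python scripts to look and compute and a tool call to move; the robot and the scene stay as the last step left them, time stands still between calls to the robot, and variables do not carry over. Pictures are saved under pics/ and viewed, at most 11 in all, crops included, and the job is handed in when it is done.

Besides the shell and the picture viewer there is one more tool, called after ">>>" as name(argument=value, ...) on one line, values as JSON. send_rows: Moves the arm, as the interface text tells. Shifts and turns lie within -1 to 1; 1 stands for 500 mm of shift or 30 degrees of turn. Its arguments: {"type":"object","properties":{"motion":{"type":"array"},"grip_force":{"type":"number"}},"required":["motion"]}

```bash
mkdir -p pics; cat > h.py <<'E'
import numpy as np, cv2
from scipy.spatial.transform import Rotation as Ro
from workcell import env
def grab(name):
    s=env.state(); g=env.grab_frame(name); g['s']=s
    f=240/np.tan(np.radians(g['vertical_fov'])/2); g['f']=f
    if name=='wrist':
        T=np.array(g['T_tool_cam']); R=Ro.from_euler('xyz',s['ee_rot'],degrees=True).as_matrix()
        g['R']=R@T[:3,:3]; g['o']=R@T[:3,3]+np.array(s['ee_pos'])
    else:
        Rw=Ro.from_rotvec(np.array(g['rvec']).ravel()).as_matrix()
        g['R']=Rw.T; g['o']=-Rw.T@np.array(g['tvec']).ravel()
    return g
def rays(g,uv):
    f=g['f'];K=np.array([[f,0,g['cx']],[0,f,g['cy']],[0,0,1]])
    p=cv2.undistortPoints(np.array(uv,float).reshape(-1,1,2),K,np.array([g['k1'],0,0,0,0])).reshape(-1,2)
    return np.c_[p,np.ones(len(p))]@g['R'].T
def onz(g,uv,z):
    d=rays(g,uv); return g['o']+d*((z-g['o'][2])/d[:,2])[:,None]
def proj(g,P):
    c=(np.atleast_2d(P)-g['o'])@g['R']; n=c[:,:2]/c[:,2:]; r2=(n**2).sum(1,keepdims=True)
    return n*(1+g['k1']*r2)*g['f']+[g['cx'],g['cy']]
def save(g,n): cv2.imwrite('pics/'+n,g['frame'][:,:,::-1])
E
python3 - <<'E'
from h import *
import pickle
for n in ['scene','top','wrist']:
    g=grab(n); save(g,n+'0.png'); print(n,g['f'],g['cx'],g['cy'],g['k1'],g['o'].round(1),g['R'][:,2].round(3)); pickle.dump(g,open(n+'.pkl','wb'))
print(env.state(),g['T_tool_cam'])
E
```

```text
scene 481.88364173938874 321.8659399518283 244.3499969137426 -0.010640790229203806 [1462.2  274.9  709.1] [-0.813 -0.272 -0.516]
top 485.4953346785868 322.5711547388086 240.00694434133544 -0.13153968296290752 [ 347.   -41.  1259.6] [ 0.105 -0.008 -0.994]
wrist 397.2352377660713 322.0821551688656 246.59658199877597 -0.07818475557148187 [ 77.  574.9 385.8] [ 0.263 -0.072 -0.962]
{'time_s': 0.15, 'qpos': array([ 7.37392417e+01,  1.83404214e+01,  8.96887859e+01,  6.30207618e-04,
        7.20420721e+01, -1.14332614e+00]), 'qvel': array([ 0.00987511, -0.09787576, -0.1349974 , -0.10149776,  0.00695033,
        0.01797035]), 'effort': array([ 1.20980726e-04, -4.12774444e+01, -2.32155776e+01,  7.27549614e-02,
        4.33015265e-02, -8.54681957e-05]), 'ee_pos': array([149.82895532, 554.76342097, 213.35213501]), 'ee_rot': array([-1.79928747e+02, -2.02141603e-03,  1.64882372e+02]), 'force': array([-0.01304589,  0.69095372,  0.49131836]), 'torque': array([-0.00766721,  0.05296393, -0.01995794]), 'gripper_force': 0.0, 'gripper_width': 91.12920588351076} [[ 3.82419576e-04 -9.61980315e-01 -2.73118522e-01  7.55856752e+01]
 [ 9.99999913e-01  3.21731610e-04  2.66990558e-04  2.99650956e-01]
 [-1.68968800e-04 -2.73118600e-01  9.61980354e-01 -1.72621065e+02]
 [ 0.00000000e+00  0.00000000e+00  0.00000000e+00  1.00000000e+00]]
```

View pics/top0.png

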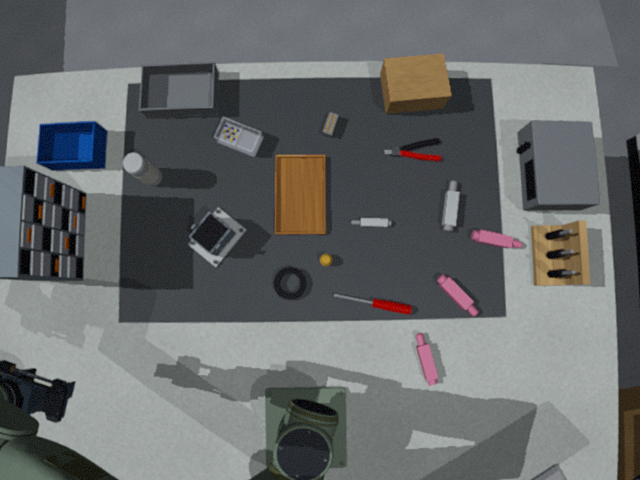

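View pics/scene0.png

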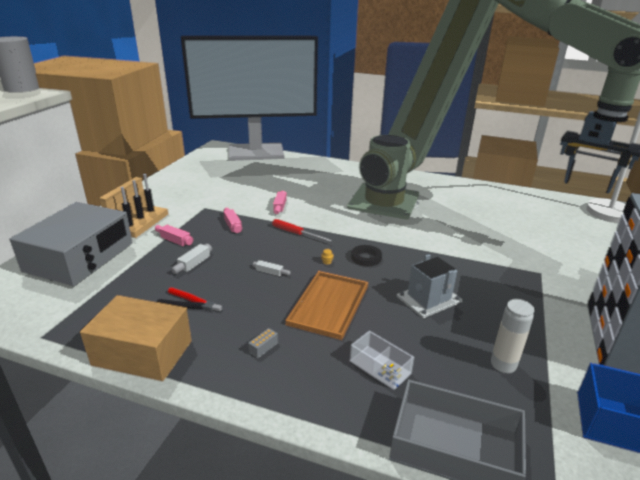

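The top view shows the gauge at about (452,205), the small gauge at (373,222), the housing at (216,237) and the tray at (301,195). I'll zoom in on the gauge ends and the housing faces.

```bash
python3 - <<'E'
from h import *
import pickle
t=pickle.load(open('top.pkl','rb'));s=pickle.load(open('scene.pkl','rb'))
def crop(g,u,v):return cv2.resize(g['frame'][v-37:v+38,u-50:u+50],(400,300),interpolation=cv2.INTER_CUBIC)
im=np.vstack([np.hstack([crop(t,452,205),crop(t,216,237)]),np.hstack([crop(s,192,258),crop(s,433,285)])])
cv2.imwrite('pics/z1.png',im[:,:,::-1])
for n,p,z in [('gauge',(452,205),15),('housing',(213,235),95),('tray',(301,195),16),('small',(373,222),10)]: print(n,onz(t,[p],z).round(1))
# masks
hsv=cv2.cvtColor(t['frame'],cv2.COLOR_RGB2HSV)
m=((hsv[...,2]>110)&(hsv[...,1]<50)).astype(np.uint8); m[:, :430]=0;m[:,475:]=0;m[:170]=0;m[240:]=0
c=max(cv2.findContours(m,0,2)[0],key=cv2.contourArea);r=cv2.minAreaRect(c);print('g',r);b=cv2.boxPoints(r);print(onz(t,b,15).round(1))
m=cv2.inRange(hsv,(8,90,60),(22,255,255));m[:,:260]=0;m[:,340:]=0;m[:140]=0;m[245:]=0
c=max(cv2.findContours(m,0,2)[0],key=cv2.contourArea);r=cv2.minAreaRect(c);print('tr',r);P=onz(t,cv2.boxPoints(r),16);print(P.round(1),P.mean(0))
E
```

```text
gauge [[ 566.1 -392.5   15. ]]
housing [[486.4 215.6  95. ]]
tray [[597.2   3.5  16. ]]
small [[ 524.3 -182.9   10. ]]
g ((450.9154357910156, 205.1769256591797), (13.51978588104248, 48.74565124511719), 7.125016689300537)
[[ 504.1 -360.8   15. ]
 [ 632.9 -383.1   15. ]
 [ 628.2 -419.2   15. ]
 [ 499.2 -396.3   15. ]]
tr ((299.5, 194.0), (80.0, 51.0), 90.0)
[[708.6  73.7  16. ]
 [706.4 -60.8  16. ]
 [494.  -57.3  16. ]
 [496.   74.3  16. ]] [601.24811554   7.47805919  16.        ]
```

View pics/z1.png

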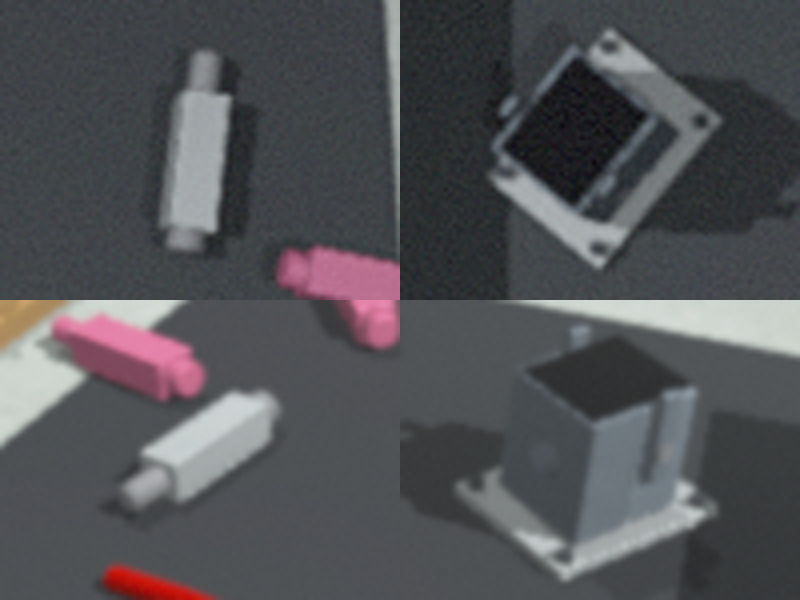

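The zoom shows the gauge's long, thin go end pointing away from the robot (+x). The bore face is on the housing's +x/−y side, at about (419,287) in the scene image, and the latches are on the other two sides. Next I'll look at the housing from above with the wrist camera.

```bash
cat >> h.py <<'E'
from scipy.linalg import logm, expm
def T_(p,rot):
    T=np.eye(4);T[:3,:3]=rot.as_matrix();T[:3,3]=p;return T
def down(p,yaw): return T_(p,Ro.from_euler('xyz',[180,0,yaw],degrees=True))
def now(): s=env.state(); return T_(s['ee_pos'],Ro.from_euler('xyz',s['ee_rot'],degrees=True))
def plan(A,B,N=None):
    "N equal rows taking pose A to B"
    D=np.linalg.inv(A)@B; N=N or int(max(np.ceil(np.linalg.norm(D[:3,3])/50),np.ceil(np.degrees(Ro.from_matrix(D[:3,:3]).magnitude())/9.5),1))
    r=Ro.from_matrix(D[:3,:3]).as_rotvec()/N; R=Ro.from_rotvec(r).as_matrix()
    S=sum(np.linalg.matrix_power(R,k) for k in range(N)); t=np.linalg.solve(S,D[:3,3])
    print('N',N,'t',(t/500).round(4),'r',(np.degrees(r)/30).round(4))
E
python3 - <<'E'
from h import *
plan(now(),down([540,170,260],141),12)
E
```

```text
N 12 t [-0.0872 -0.0292 -0.0078] r [-0.0002  0.      0.0663]
```

>>> send_rows(motion=[{"tx": -0.0872,"ty": -0.0292,"tz": -0.0078,"rz": 0.0663},{"tx": -0.0872,"ty": -0.0292,"tz": -0.0078,"rz": 0.0663},{"tx": -0.0872,"ty": -0.0292,"tz": -0.0078,"rz": 0.0663},{"tx": -0.0872,"ty": -0.0292,"tz": -0.0078,"rz": 0.0663},{"tx": -0.0872,"ty": -0.0292,"tz": -0.0078,"rz": 0.0663},{"tx": -0.0872,"ty": -0.0292,"tz": -0.0078,"rz": 0.0663},{"tx": -0.0872,"ty": -0.0292,"tz": -0.0078,"rz": 0.0663},{"tx": -0.0872,"ty": -0.0292,"tz": -0.0078,"rz": 0.0663},{"tx": -0.0872,"ty": -0.0292,"tz": -0.0078,"rz": 0.0663},{"tx": -0.0872,"ty": -0.0292,"tz": -0.0078,"rz": 0.0663},{"tx": -0.0872,"ty": -0.0292,"tz": -0.0078,"rz": 0.0663},{"tx": -0.0872,"ty": -0.0292,"tz": -0.0078,"rz": 0.0663}])

```text
invalid input at $.motion[0]: expected keys tx, ty, tz, rx, ry, rz, gripper
```

```bash
python3 - <<'E'
from h import *
import pickle
g=grab('wrist'); save(g,'w1.png'); pickle.dump(g,open('w1.pkl','wb')); print(env.state()['qpos'],env.state()['qvel'].max(),g['o'])
# sign check of q6 vs yaw
s=env.state();print(s['ee_pos'],s['ee_rot'],s['time_s'])
plan(now(),down([555,-391,160],-10),24)
E
```

```text
[ 7.37390888e+01  1.83376426e+01  8.96781432e+01 -1.16001171e-03
  7.20430642e+01 -1.14539679e+00] 0.07989431166648321 [ 76.99925847 574.9716652  385.97528071]
[149.86280885 554.83837867 213.45214566] [-1.79941140e+02 -7.34704697e-05  1.64884844e+02] 0.2
N 24 t [-0.1109  0.0696  0.0045] r [-0.000e+00  1.000e-04  2.429e-01]
```

View pics/w1.png

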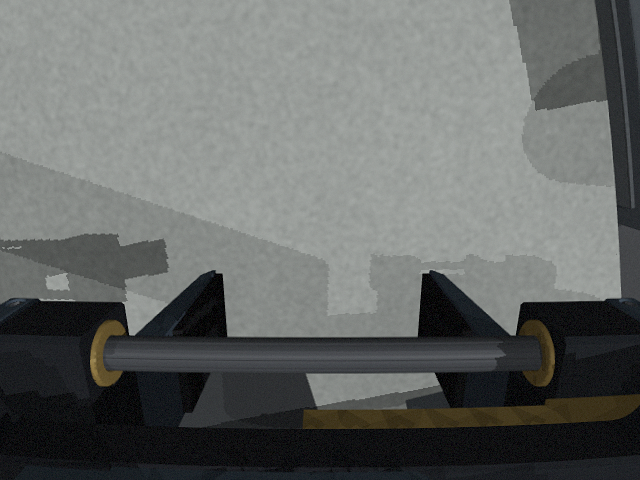

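The call was refused because every row needs all seven keys, so this picture only shows bench and fingers (fingers at about (180,330) and (460,330)). It does confirm that image-up is the tool's +x. Resending.

>>> send_rows(motion=[{"tx": -0.0872,"ty": -0.0292,"tz": -0.0078,"rx": 0,"ry": 0,"rz": 0.0663,"gripper": -1},{"tx": -0.0872,"ty": -0.0292,"tz": -0.0078,"rx": 0,"ry": 0,"rz": 0.0663,"gripper": -1},{"tx": -0.0872,"ty": -0.0292,"tz": -0.0078,"rx": 0,"ry": 0,"rz": 0.0663,"gripper": -1},{"tx": -0.0872,"ty": -0.0292,"tz": -0.0078,"rx": 0,"ry": 0,"rz": 0.0663,"gripper": -1},{"tx": -0.0872,"ty": -0.0292,"tz": -0.0078,"rx": 0,"ry": 0,"rz": 0.0663,"gripper": -1},{"tx": -0.0872,"ty": -0.0292,"tz": -0.0078,"rx": 0,"ry": 0,"rz": 0.0663,"gripper": -1},{"tx": -0.0872,"ty": -0.0292,"tz": -0.0078,"rx": 0,"ry": 0,"rz": 0.0663,"gripper": -1},{"tx": -0.0872,"ty": -0.0292,"tz": -0.0078,"rx": 0,"ry": 0,"rz": 0.0663,"gripper": -1},{"tx": -0.0872,"ty": -0.0292,"tz": -0.0078,"rx": 0,"ry": 0,"rz": 0.0663,"gripper": -1},{"tx": -0.0872,"ty": -0.0292,"tz": -0.0078,"rx": 0,"ry": 0,"rz": 0.0663,"gripper": -1},{"tx": -0.0872,"ty": -0.0292,"tz": -0.0078,"rx": 0,"ry": 0,"rz": 0.0663,"gripper": -1},{"tx": -0.0872,"ty": -0.0292,"tz": -0.0078,"rx": 0,"ry": 0,"rz": 0.0663,"gripper": -1}])

```text
time_s: 1.7
ee_pos: [540.9, 169.4, 260.7]
ee_rot: [-180.0, -0.0, 140.9]
force: [-0.3, 0.5, 0.6]
gripper_width: 91.4
gripper_force: 0.0
```

```bash
python3 - <<'E'
from h import *
import pickle
g=grab('wrist');g=grab('wrist');g=grab('wrist');save(g,'w2.png'); pickle.dump(g,open('w2.pkl','wb'))
s=g['s'];print(s['qpos'].round(2),s['ee_pos'],s['ee_rot'],s['time_s'],abs(s['qvel']).max())
A=now()
plan(A,down([540,-30,200],70)); plan(down([540,-30,200],70),down([553,-390,170],-10))
E
```

```text
[ 16.05  16.18  85.96  -0.1   77.81 -34.67] [542.41556563 167.38397445 260.65063911] [-1.79983074e+02  1.07762181e-01  1.40739371e+02] 1.8 3.350221549934147
N 8 t [-0.0498 -0.0183  0.0151] r [-1.000e-04 -0.000e+00  2.951e-01]
N 9 t [-0.0465  0.0734  0.0067] r [-0.     -0.      0.2963]
```

View pics/w2.png

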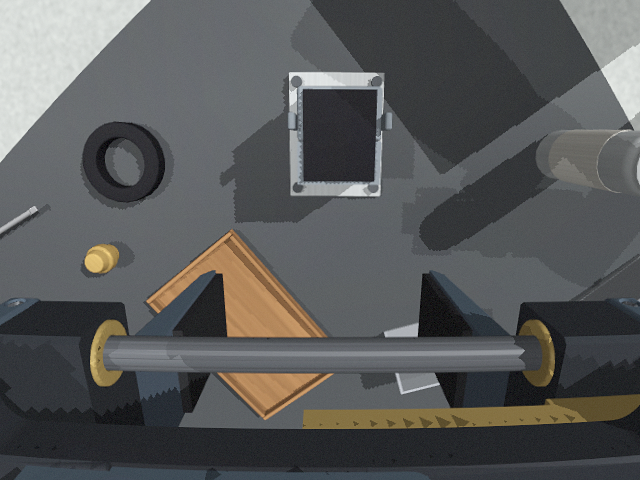

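The wrist view shows the housing plate with corners at about (289,72), (384,72), (384,196) and (289,196). The latches are left and right, so the bore faces image-down. Now I'll measure it exactly.

```bash
python3 - <<'E'
from h import *
import pickle
g=grab('wrist');s=g['s'];pickle.dump(g,open('w3.pkl','wb'))
print(s['ee_pos'],s['ee_rot'],abs(s['qvel']).max())
gr=cv2.cvtColor(g['frame'],cv2.COLOR_RGB2GRAY); hsv=cv2.cvtColor(g['frame'],cv2.COLOR_RGB2HSV)
for y in (130,150): print(gr[y,270:400:2])
m=(gr>108).astype(np.uint8); m[:55]=0;m[215:]=0;m[:,:265]=0;m[:,:]*=1;m[:,405:]=0
n,l,st,_=cv2.connectedComponentsWithStats(m); k=1+st[1:,4].argmax(); print(st[k])
ys,xs=np.nonzero(m); c=np.c_[xs,ys].astype(np.float32); 
cs=max(cv2.findContours((l==k).astype(np.uint8),0,1)[0],key=cv2.contourArea)
P=onz(g,cs.reshape(-1,2),8)[:,:2].astype(np.float32); r=cv2.minAreaRect(P);print('plate',r)
d=(gr<42).astype(np.uint8);d[:80]=0;d[190:]=0;d[:,:297]=0;d[:,385:]=0
cs=max(cv2.findContours(d,0,1)[0],key=cv2.contourArea);print(cv2.boundingRect(cs))
for z in(85,95):print('top',z,cv2.minAreaRect(onz(g,cs.reshape(-1,2),z)[:,:2].astype(np.float32)))
E
```

```text
[541.04925    169.14068987 260.49447146] [-1.79994038e+02 -1.44612784e-02  1.40829719e+02] 2.5993855751741997
[ 76  76  74  77  76  75  78  78  76 140 163 166 122  67 124 132  97  46
  47  41  48  43  43  43  44  44  46  49  43  46  45  44  47  44  47  43
  44  43  49  45  47  44  48  39  47  42  42  47  49  42  44  48  37 103
  99  73  61  75 133 143 153  93  93  92  94]
[ 77  76  78  74  77  77  74  75  76  70 175 170 171 171 162 117  92  44
  44  40  41  41  47  44  43  41  44  45  41  44  47  49  42  43  44  40
  42  50  46  36  43  39  40  43  41  41  37  42  46  44  46  43  59 166
 165 194  85  91  90  89  95  90  92  94  93]
[ 288   55   96  144 4474]
plate ((486.96099853515625, 231.91650390625), (97.43342590332031, 143.86354064941406), 50.83384323120117)
(328, 93, 48, 36)
top 85 ((483.280517578125, 249.46588134765625), (39.66612243652344, 28.284103393554688), 51.03226089477539)
top 95 ((483.2669982910156, 248.55113220214844), (38.526729583740234, 27.47166633605957), 51.03228759765625)
```

```bash
python3 - <<'E'
from h import *
import pickle
for g in (pickle.load(open('w3.pkl','rb')),grab('wrist')):
    print(g['s']['ee_pos'].round(1),abs(g['s']['qvel']).max().round(2))
    gr=cv2.GaussianBlur(cv2.cvtColor(g['frame'],cv2.COLOR_RGB2GRAY),(3,3),0)
    m=(gr>112).astype(np.uint8); m[:68]=0;m[205:]=0;m[:,:283]=0;m[:,390:]=0
    l,n=cv2.connectedComponents(m)[::-1] if 0 else cv2.connectedComponents(m)
    cs=np.vstack([c for c in cv2.findContours(m,0,1)[0] if cv2.contourArea(c)>40]).reshape(-1,2);print(cs.min(0),cs.max(0))
    # exclude latches (rows 108..135)
    cs=cs[(cs[:,1]<105)|(cs[:,1]>138)]
    print('plate',cv2.minAreaRect(onz(g,cs,8)[:,:2].astype(np.float32)))
    d=(gr<62).astype(np.uint8);d[:80]=0;d[192:]=0;d[:,:294]=0;d[:,383:]=0
    d=cv2.morphologyEx(d,cv2.MORPH_OPEN,np.ones((7,7)))
    c=max(cv2.findContours(d,0,1)[0],key=cv2.contourArea).reshape(-1,2);print(c.min(0),c.max(0))
    print('top',cv2.minAreaRect(onz(g,c,95)[:,:2].astype(np.float32)))
E
```

```text
[541.  169.1 260.5] 2.6
[287  73] [389 199]
plate ((494.103759765625, 226.3059844970703), (97.52536010742188, 127.93221282958984), 50.972862243652344)
[303  93] [375 183]
top ((494.2189025878906, 226.11856079101562), (58.859256744384766, 73.12549591064453), 50.31743240356445)
[540.2 170.3 260.4] 1.83
[287  75] [389 200]
plate ((494.212890625, 226.4708251953125), (97.3032455444336, 126.82784271240234), 50.54479217529297)
[303  95] [375 185]
top ((494.230224609375, 226.0904998779297), (59.12990951538086, 72.92018127441406), 50.907588958740234)
```

>>> send_rows(motion=[{"tx": -0.0498,"ty": -0.0183,"tz": 0.0151,"rx": 0,"ry": 0,"rz": 0.295,"gripper": -1},{"tx": -0.0498,"ty": -0.0183,"tz": 0.0151,"rx": 0,"ry": 0,"rz": 0.295,"gripper": -1},{"tx": -0.0498,"ty": -0.0183,"tz": 0.0151,"rx": 0,"ry": 0,"rz": 0.295,"gripper": -1},{"tx": -0.0498,"ty": -0.0183,"tz": 0.0151,"rx": 0,"ry": 0,"rz": 0.295,"gripper": -1},{"tx": -0.0498,"ty": -0.0183,"tz": 0.0151,"rx": 0,"ry": 0,"rz": 0.295,"gripper": -1},{"tx": -0.0498,"ty": -0.0183,"tz": 0.0151,"rx": 0,"ry": 0,"rz": 0.295,"gripper": -1},{"tx": -0.0498,"ty": -0.0183,"tz": 0.0151,"rx": 0,"ry": 0,"rz": 0.295,"gripper": -1},{"tx": -0.0498,"ty": -0.0183,"tz": 0.0151,"rx": 0,"ry": 0,"rz": 0.295,"gripper": -1}])

```text
time_s: 2.95
ee_pos: [539.1, -27.7, 199.9]
ee_rot: [-180.0, -0.0, 70.1]
force: [-0.6, 0.7, 0.2]
gripper_width: 91.1
gripper_force: 0.0
```

>>> send_rows(motion=[{"tx": -0.0465,"ty": 0.0734,"tz": 0.0067,"rx": 0,"ry": 0,"rz": 0.2963,"gripper": -1},{"tx": -0.0465,"ty": 0.0734,"tz": 0.0067,"rx": 0,"ry": 0,"rz": 0.2963,"gripper": -1},{"tx": -0.0465,"ty": 0.0734,"tz": 0.0067,"rx": 0,"ry": 0,"rz": 0.2963,"gripper": -1},{"tx": -0.0465,"ty": 0.0734,"tz": 0.0067,"rx": 0,"ry": 0,"rz": 0.2963,"gripper": -1},{"tx": -0.0465,"ty": 0.0734,"tz": 0.0067,"rx": 0,"ry": 0,"rz": 0.2963,"gripper": -1},{"tx": -0.0465,"ty": 0.0734,"tz": 0.0067,"rx": 0,"ry": 0,"rz": 0.2963,"gripper": -1},{"tx": -0.0465,"ty": 0.0734,"tz": 0.0067,"rx": 0,"ry": 0,"rz": 0.2963,"gripper": -1},{"tx": -0.0465,"ty": 0.0734,"tz": 0.0067,"rx": 0,"ry": 0,"rz": 0.2963,"gripper": -1},{"tx": -0.0465,"ty": 0.0734,"tz": 0.0067,"rx": 0,"ry": 0,"rz": 0.2963,"gripper": -1},{"tx": 0,"ty": 0,"tz": 0,"rx": 0,"ry": 0,"rz": 0,"gripper": -1},{"tx": 0,"ty": 0,"tz": 0,"rx": 0,"ry": 0,"rz": 0,"gripper": -1}])

```text
time_s: 4.32
ee_pos: [554.9, -387.0, 170.1]
ee_rot: [-179.9, -0.0, -9.7]
force: [0.2, 0.1, 0.2]
gripper_width: 91.3
gripper_force: 0.0
```

```bash
python3 - <<'E'
from h import *
import pickle
g=grab('wrist');s=g['s'];save(g,'w4.png');pickle.dump(g,open('w4.pkl','wb'))
print(s['ee_pos'],s['ee_rot'],abs(s['qvel']).max(),s['qpos'],s['time_s'])
E
```

```text
[ 554.9230032  -387.00367832  170.12552107] [-1.79937895e+02 -2.52718780e-03 -9.66266759e+00] 0.8331827191134545 [-3.58941128e+01  2.90540685e+01  7.88008390e+01  5.96930694e-02
  7.21702849e+01  6.37502635e+01] 4.325
```

View pics/w4.png

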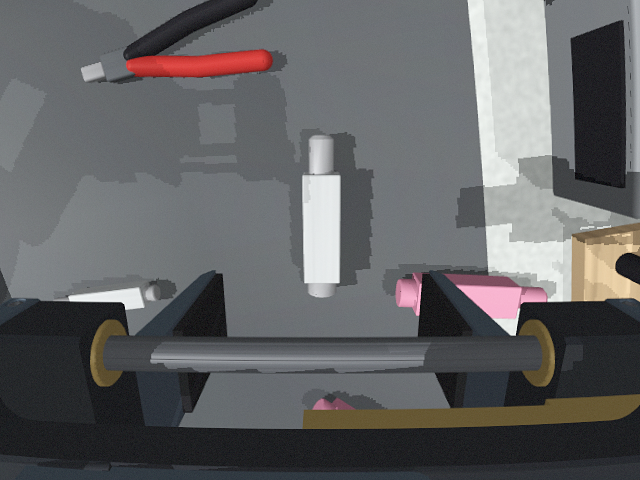

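The wrist view shows the gauge handle at columns 302–340, rows 174–283, with the go plug upward, nearly aligned with the tool.

```bash
python3 - <<'E'
from h import *
import pickle
g=pickle.load(open('w4.pkl','rb'))
gr=cv2.cvtColor(g['frame'],cv2.COLOR_RGB2GRAY)
print(gr[230,294:350],gr[160:185,321],gr[275:300,321])
m=(gr>205).astype(np.uint8);m[:120]=0;m[310:]=0;m[:,:290]=0;m[:,355:]=0
m=cv2.morphologyEx(m,cv2.MORPH_OPEN,np.ones((25,25)))
c=max(cv2.findContours(m,0,1)[0],key=cv2.contourArea).reshape(-1,2);print(c.min(0),c.max(0))
r=cv2.minAreaRect(onz(g,c,30)[:,:2].astype(np.float32));print(r)
print('tips',onz(g,[(321,136),(321,296)],22).round(1),onz(g,[(410,293)],20).round(1))
E
```

```text
[ 98  99  99 100  98  98  98  98  97 191 237 234 233 231 230 231 232 232
 229 228 231 231 230 231 230 231 231 232 232 234 232 233 233 232 233 235
 235 234 231 232 232 232 232 233 227 192 114  75  79  79  80  82  83  80
  78  81] [197 198 197 198 198 197 197 196 198 199 198 197 200 182 136 190 223 231
 231 230 231 230 231 231 231] [232 232 232 233 232 232 232 229 198 196 198 196 195 195 196 199 198 198
 198 201 198 202 164 113 113]
[303 176] [338 282]
((558.4962158203125, -386.0580749511719), (28.210094451904297, 88.36648559570312), 80.96589660644531)
tips [[ 631.8 -398.9   22. ]
 [ 499.2 -376.3   22. ]] [[ 488.  -453.5   20. ]]
```

>>> send_rows(motion=[{"tx": 0.0068,"ty": -0.0028,"tz": 0.06,"rx": 0,"ry": 0,"rz": -0.01,"gripper": -1},{"tx": 0,"ty": 0,"tz": 0.08,"rx": 0,"ry": 0,"rz": 0,"gripper": -1},{"tx": 0,"ty": 0,"tz": 0.08,"rx": 0,"ry": 0,"rz": 0,"gripper": -1},{"tx": 0,"ty": 0,"tz": 0.06,"rx": 0,"ry": 0,"rz": 0,"gripper": -1},{"tx": 0,"ty": 0,"tz": 0.032,"rx": 0,"ry": 0,"rz": 0,"gripper": -1},{"tx": 0,"ty": 0,"tz": 0.015,"rx": 0,"ry": 0,"rz": 0,"gripper": -1},{"tx": 0,"ty": 0,"tz": 0.004,"rx": 0,"ry": 0,"rz": 0,"gripper": -1},{"tx": 0,"ty": 0,"tz": 0,"rx": 0,"ry": 0,"rz": 0,"gripper": 0.5},{"tx": 0,"ty": 0,"tz": 0,"rx": 0,"ry": 0,"rz": 0,"gripper": 1},{"tx": 0,"ty": 0,"tz": 0,"rx": 0,"ry": 0,"rz": 0,"gripper": 1},{"tx": 0,"ty": 0,"tz": 0,"rx": 0,"ry": 0,"rz": 0,"gripper": 1},{"tx": 0,"ty": 0,"tz": 0,"rx": 0,"ry": 0,"rz": 0,"gripper": 1}], grip_force=35)

```text
time_s: 5.88
ee_pos: [557.8, -387.8, 4.7]
ee_rot: [-180.0, -0.0, -9.5]
force: [-0.3, 0.5, 0.2]
gripper_width: 43.7
gripper_force: 0.0
```

```bash
python3 - <<'E'
from h import *
s=env.state();print(s['ee_pos'],s['ee_rot'],s['gripper_width'],s['gripper_force'],s['time_s'])
A=now(); 
# mouth, approach
th=-39.2; ax=np.array([np.cos(np.radians(th)),np.sin(np.radians(th)),0]); M=np.array([494.2,226.3,0])+40*ax
P=M+(75+60)*ax; print(M,P)
B=down([555,-60,160],60);C=down([P[0],P[1],130],140.8)
plan(down(A[:3,3]+[0,0,110],-9.4),B);plan(B,C)
E
```

```text
[ 557.83112654 -387.77247288    4.74627665] [-1.79997854e+02 -7.32120941e-03 -9.48735681e+00] 43.68303188034224 0.0 5.875
[525.19777955 201.01882789   0.        ] [629.81528552 115.69487203   0.        ]
N 8 t [ 0.0305 -0.0816 -0.0113] r [ 0.      0.     -0.2892]
N 9 t [0.0403 0.0223 0.0067] r [-0.      0.     -0.2993]
```

>>> send_rows(motion=[{"tx": 0,"ty": 0,"tz": 0,"rx": 0,"ry": 0,"rz": 0,"gripper": 1},{"tx": 0,"ty": 0,"tz": 0,"rx": 0,"ry": 0,"rz": 0,"gripper": 1},{"tx": 0,"ty": 0,"tz": 0,"rx": 0,"ry": 0,"rz": 0,"gripper": 1},{"tx": 0,"ty": 0,"tz": 0,"rx": 0,"ry": 0,"rz": 0,"gripper": 1},{"tx": 0,"ty": 0,"tz": -0.01,"rx": 0,"ry": 0,"rz": 0,"gripper": 1},{"tx": 0,"ty": 0,"tz": -0.04,"rx": 0,"ry": 0,"rz": 0,"gripper": 1},{"tx": 0,"ty": 0,"tz": -0.07,"rx": 0,"ry": 0,"rz": 0,"gripper": 1},{"tx": 0,"ty": 0,"tz": -0.07,"rx": 0,"ry": 0,"rz": 0,"gripper": 1},{"tx": 0,"ty": 0,"tz": -0.03,"rx": 0,"ry": 0,"rz": 0,"gripper": 1}])

```text
time_s: 7.0
ee_pos: [558.5, -388.4, 116.8]
ee_rot: [179.9, -0.2, -9.5]
force: [-0.4, -0.4, -2.4]
gripper_width: 30.0
gripper_force: 35.0
```

```bash
python3 - <<'E'
from h import *
s=env.state();print(s['ee_pos'],s['ee_rot'],s['gripper_width'],s['gripper_force'],s['force'],s['time_s'])
B=down([560,-60,170],62)
plan(now(),B);plan(B,down([629.8,115.7,130],140.8))
E
```

```text
[ 558.4882471  -388.41872492  116.75840904] [ 1.79909221e+02 -1.66485313e-01 -9.48720630e+00] 29.976188169093852 34.999297857284546 [-0.4128964  -0.43060209 -2.41985158] 7.0
N 8 t [ 0.0329 -0.0812 -0.0134] r [ 0.0008 -0.0004 -0.2979]
N 9 t [0.0399 0.0218 0.0089] r [ 0.      0.     -0.2919]
```

>>> send_rows(motion=[{"tx": 0.0329,"ty": -0.0812,"tz": -0.0134,"rx": 0,"ry": 0,"rz": -0.298,"gripper": 1},{"tx": 0.0329,"ty": -0.0812,"tz": -0.0134,"rx": 0,"ry": 0,"rz": -0.298,"gripper": 1},{"tx": 0.0329,"ty": -0.0812,"tz": -0.0134,"rx": 0,"ry": 0,"rz": -0.298,"gripper": 1},{"tx": 0.0329,"ty": -0.0812,"tz": -0.0134,"rx": 0,"ry": 0,"rz": -0.298,"gripper": 1},{"tx": 0.0329,"ty": -0.0812,"tz": -0.0134,"rx": 0,"ry": 0,"rz": -0.298,"gripper": 1},{"tx": 0.0329,"ty": -0.0812,"tz": -0.0134,"rx": 0,"ry": 0,"rz": -0.298,"gripper": 1},{"tx": 0.0329,"ty": -0.0812,"tz": -0.0134,"rx": 0,"ry": 0,"rz": -0.298,"gripper": 1},{"tx": 0.0329,"ty": -0.0812,"tz": -0.0134,"rx": 0,"ry": 0,"rz": -0.298,"gripper": 1}])

```text
time_s: 8.0
ee_pos: [558.2, -57.8, 167.3]
ee_rot: [-179.9, 0.0, 62.4]
force: [0.0, 0.8, -3.1]
gripper_width: 29.8
gripper_force: 35.0
```

>>> send_rows(motion=[{"tx": 0.0399,"ty": 0.0218,"tz": 0.0089,"rx": 0,"ry": 0,"rz": -0.292,"gripper": 1},{"tx": 0.0399,"ty": 0.0218,"tz": 0.0089,"rx": 0,"ry": 0,"rz": -0.292,"gripper": 1},{"tx": 0.0399,"ty": 0.0218,"tz": 0.0089,"rx": 0,"ry": 0,"rz": -0.292,"gripper": 1},{"tx": 0.0399,"ty": 0.0218,"tz": 0.0089,"rx": 0,"ry": 0,"rz": -0.292,"gripper": 1},{"tx": 0.0399,"ty": 0.0218,"tz": 0.0089,"rx": 0,"ry": 0,"rz": -0.292,"gripper": 1},{"tx": 0.0399,"ty": 0.0218,"tz": 0.0089,"rx": 0,"ry": 0,"rz": -0.292,"gripper": 1},{"tx": 0.0399,"ty": 0.0218,"tz": 0.0089,"rx": 0,"ry": 0,"rz": -0.292,"gripper": 1},{"tx": 0.0399,"ty": 0.0218,"tz": 0.0089,"rx": 0,"ry": 0,"rz": -0.292,"gripper": 1},{"tx": 0.0399,"ty": 0.0218,"tz": 0.0089,"rx": 0,"ry": 0,"rz": -0.292,"gripper": 1},{"tx": 0,"ty": 0,"tz": 0,"rx": 0,"ry": 0,"rz": 0,"gripper": 1},{"tx": 0,"ty": 0,"tz": 0,"rx": 0,"ry": 0,"rz": 0,"gripper": 1}])

```text
time_s: 9.38
ee_pos: [628.6, 115.9, 127.8]
ee_rot: [-179.9, -0.0, 140.8]
force: [0.3, 0.1, -3.4]
gripper_width: 29.7
gripper_force: 35.0
```

```bash
python3 - <<'E'
from h import *
import pickle
g=grab('wrist');s=g['s'];save(g,'w5.png');pickle.dump(g,open('w5.pkl','wb'))
sc=grab('scene');pickle.dump(sc,open('s5.pkl','wb'))
print(s['ee_pos'],s['ee_rot'],abs(s['qvel']).max(),s['qpos'],s['time_s'])
plan(now(),down([629.8,115.7,38.7],140.8),4)
E
```

```text
[628.64628325 115.86589996 127.75211289] [-1.79939597e+02 -5.58685475e-03  1.40790176e+02] 0.6053628646872882 [ 9.43093431e+00  2.75323977e+01  8.78730030e+01 -3.95273725e-02
  6.46436334e+01 -4.13423017e+01] 9.375
N 4 t [-0.0003  0.0003  0.0447] r [-0.0001  0.0001 -0.0002]
```

View pics/w5.png

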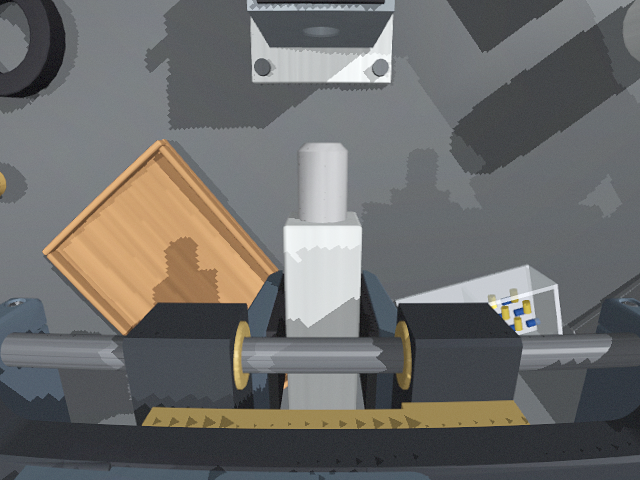

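The wrist view shows the bore mouth as an ellipse at about (321,30), the plate's front edge running from (251,82) to (392,82), and the gauge axis at column 323. I'll measure the lateral offset of gauge versus bore in the tool frame.

```bash
python3 - <<'E'
from h import *
import pickle
g=pickle.load(open('w5.pkl','rb'));s=g['s']
gr=cv2.cvtColor(g['frame'],cv2.COLOR_RGB2GRAY)
p=np.array(s['ee_pos']);R=Ro.from_euler('xyz',s['ee_rot'],degrees=True).as_matrix()
tool=lambda uv,z:((onz(g,uv,z)-p)@R).round(2)
def edges(v,a,b,th):
    r=gr[v,a:b].astype(float);m=np.nonzero(r>th)[0];return a+m[0]-.5,a+m[-1]+.5
zax=p[2]+11  # TCP 4.7 when axis at 15(+mat)
for v in(165,185,205):
    e=edges(v,280,370,150);print('go',v,e,tool([(e[0],v),(e[1],v)],zax)[:,:2])
for v in(225,240,260):
    e=edges(v,270,375,185);print('hd',v,e,tool([(e[0],v),(e[1],v)],zax+15)[:,:2])
for v in(60,70,78):
    e=edges(v,240,400,135);print('pl',v,e,tool([(e[0],v),(e[1],v)],8)[:,:2])
print('tip',tool([(323,143)],zax+8)); print(gr[130:150,323]);print('plate edge col',gr[74:90,321],tool([(321,82.5)],8))
print('bore',gr[15:45:2,321]); print(gr[30,296:346])
b=gr[20:42,290:352];print('face med',np.median(b));m=np.uint8(b>np.median(b)+6)
c=max(cv2.findContours(m,0,1)[0],key=cv2.contourArea);r=cv2.boundingRect(c);print(r);u=290+r[0]+(r[2]-1)/2;v=20+r[1]+(r[3]-1)/2;print(u,v,tool([(u,v),(290+r[0]-.5,v),(290+r[0]+r[2]-.5,v)],50))
print('box corner',tool([(398,302),(527,266)],45))
E
```

```text
go 165 (np.float64(302.5), np.float64(346.5)) [[63.97 -6.96]
 [63.98 10.69]]
go 185 (np.float64(302.5), np.float64(346.5)) [[55.95 -7.05]
 [55.96 10.81]]
go 205 (np.float64(301.5), np.float64(346.5)) [[47.74 -7.56]
 [47.75 10.94]]
hd 225 (np.float64(285.5), np.float64(358.5)) [[ 42.7  -12.94]
 [ 42.71  14.67]]
hd 240 (np.float64(283.5), np.float64(361.5)) [[ 36.83 -13.85]
 [ 36.85  15.96]]
hd 260 (np.float64(285.5), np.float64(360.5)) [[ 28.81 -13.28]
 [ 28.82  15.79]]
pl 60 (np.float64(251.5), np.float64(391.5)) [[126.22 -47.57]
 [126.24  48.69]]
pl 70 (np.float64(251.5), np.float64(391.5)) [[119.66 -47.8 ]
 [119.68  48.91]]
pl 78 (np.float64(251.5), np.float64(390.5)) [[114.38 -47.98]
 [114.39  48.4 ]]
tip [[ 72.74   1.23 -18.99]]
[124 125 127 125 129 128 125 125 128 128 127 124 144 187 204 202 202 204
 203 205]
plate edge col [194 192 193 193 193 194 193 175 129  94  83  90  88  87  86  85] [[111.13   0.22 119.76]]
bore [ 80  74  82  81  75  77 123 117 119 118  98  81  77  80  79]
[ 74  77  73  79  80  78  82  91  93  96  96 102 105 104 109 105 110 113
 108 113 112 116 111 115 120 119 116 118 110 112 110 108 107 108 105 103
 104 102  99  98  98  91  91  85  78  80  77  78  79  80]
face med 79.0
(13, 6, 36, 12)
320.5 31.5 [[ 1.3447e+02  1.0000e-02  7.7770e+01]
 [ 1.3449e+02 -1.0430e+01  7.7780e+01]
 [ 1.3449e+02  1.0460e+01  7.7750e+01]]
box corner [[-36.86  54.06  82.69]
 [-10.54 142.98  82.6 ]]
```

>>> send_rows(motion=[{"tx": 0,"ty": -0.0015,"tz": 0.05,"rx": 0,"ry": 0,"rz": 0,"gripper": 1},{"tx": 0,"ty": 0,"tz": 0.06,"rx": 0,"ry": 0,"rz": 0,"gripper": 1},{"tx": 0,"ty": 0,"tz": 0.045,"rx": 0,"ry": 0,"rz": 0,"gripper": 1},{"tx": 0,"ty": 0,"tz": 0.022,"rx": 0,"ry": 0,"rz": 0,"gripper": 1},{"tx": 0.03,"ty": 0,"tz": 0,"rx": 0,"ry": 0,"rz": 0,"gripper": 1},{"tx": 0.03,"ty": 0,"tz": 0,"rx": 0,"ry": 0,"rz": 0,"gripper": 1},{"tx": 0,"ty": 0,"tz": 0,"rx": 0,"ry": 0,"rz": 0,"gripper": 1},{"tx": 0,"ty": 0,"tz": 0,"rx": 0,"ry": 0,"rz": 0,"gripper": 1}])

```text
time_s: 10.48
ee_pos: [605.5, 135.3, 40.7]
ee_rot: [179.9, 0.1, 140.9]
force: [0.9, 0.3, -2.7]
gripper_width: 30.1
gripper_force: 35.0
```

```bash
python3 - <<'E'
from h import *
import pickle
g=grab('wrist');s=g['s'];pickle.dump(g,open('w6.pkl','wb'))
sc=grab('scene');pickle.dump(sc,open('s6.pkl','wb'))
print(s['ee_pos'],s['ee_rot'],abs(s['qvel']).max(),s['force'],s['time_s'])
w=g['frame'][0:225,170:470]; c=sc['frame'][255:330,380:480]
cv2.imwrite('pics/z6.png',np.hstack([cv2.resize(w,(400,300)),cv2.resize(c,(400,300),interpolation=cv2.INTER_CUBIC)])[:,:,::-1])
M=np.array([525.2,201.,50]); print('pred bore wrist/scene',proj(g,[M]),proj(sc,[M]))
E
```

```text
[605.50020116 135.25097554  40.69015767] [1.79914598e+02 8.09044256e-02 1.40918598e+02] 0.42555080800346917 [ 0.85738616  0.30254468 -2.72753181] 10.475
pred bore wrist/scene [[320.89079569  59.99309959]] [[418.19579085 287.55534442]]
```

View pics/z6.png

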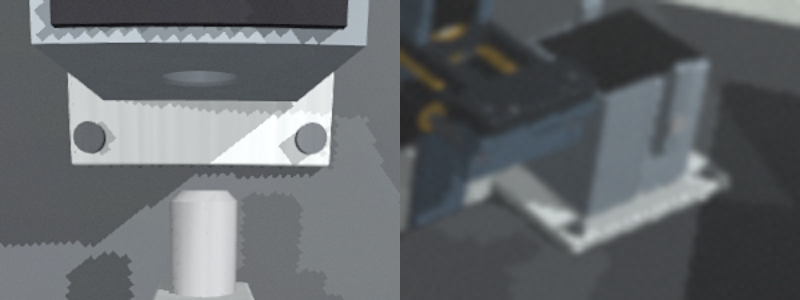

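The crop shows the bore at about (320,58) and the go plug centred near column 324, about 28 mm short of the mouth. Measuring the offset at equal depth.

```bash
python3 - <<'E'
from h import *
import pickle
g=pickle.load(open('w6.pkl','rb'));s=g['s']
gr=cv2.cvtColor(g['frame'],cv2.COLOR_RGB2GRAY)
p=np.array(s['ee_pos']);R=Ro.from_euler('xyz',s['ee_rot'],degrees=True).as_matrix()
tool=lambda uv,z:((onz(g,uv,z)-p)@R).round(2)
for v in(165,185,200): print(v,gr[v,290:356])
b=gr[48:70,275:365];md=np.median(b);m=np.uint8(b>md+7)
m=cv2.morphologyEx(m,cv2.MORPH_OPEN,np.ones((3,3)))
c=max(cv2.findContours(m,0,1)[0],key=cv2.contourArea);x,y,w,h=cv2.boundingRect(c);u=275+x+(w-1)/2;v=48+y+(h-1)/2
print('bore',x+275,w,y+48,h,tool([(u,v),(275+x-.5,v),(275+x+w-.5,v)],50),onz(g,[(u,v)],50))
for v in (95,115): r=np.nonzero(gr[v,205:440]>125)[0]+205; print('plate',r[0],r[-1],tool([(r[0]-.5,v),(r[-1]+.5,v)],8))
E
```

```text
165 [127 129 127 127 126 129 125 122 119 129 142 151 155 160 165 169 174 176
 182 180 183 187 191 194 196 200 204 205 208 211 212 215 215 217 214 215
 213 214 214 216 218 219 218 219 218 219 218 215 214 210 209 208 204 202
 201 195 179 156 130 127 127 130 118 110 113 111]
185 [126 126 126 127 126 126 123 124 125 133 146 152 152 157 164 170 176 180
 185 186 188 192 196 198 202 206 208 210 210 213 214 215 217 217 215 216
 214 214 217 219 219 219 217 217 219 218 216 215 213 210 209 206 203 200
 198 188 170 144 125 128 126 128 120 111 111 111]
200 [127 126 126 123 126 127 125 125 125 136 145 153 161 165 169 172 179 184
 189 190 192 195 199 203 205 207 209 209 212 213 213 216 216 217 216 215
 215 214 218 218 217 217 218 219 219 219 217 214 212 209 207 203 201 199
 193 184 163 133 126 126 120 111 109 114 111 112]
bore 294 52 53 12 [[ 1.0431e+02 -1.0000e-01 -9.4600e+00]
 [ 1.0433e+02 -1.0050e+01 -9.4700e+00]
 [ 1.0434e+02  9.8500e+00 -9.4400e+00]] [[524.44375762 200.92895765  50.        ]]
plate 222 439 [[ 95.1  -48.54  32.48]
 [ 95.3   58.82  32.64]]
plate 223 439 [[ 85.57 -48.56  32.5 ]
 [ 85.75  59.44  32.66]]
```

>>> send_rows(motion=[{"tx": 0.02,"ty": -0.0016,"tz": 0.0028,"rx": 0,"ry": 0,"rz": 0,"gripper": 1},{"tx": 0.02,"ty": 0,"tz": 0,"rx": 0,"ry": 0,"rz": 0,"gripper": 1},{"tx": 0,"ty": 0,"tz": 0,"rx": 0,"ry": 0,"rz": 0,"gripper": 1},{"tx": 0,"ty": 0,"tz": 0,"rx": 0,"ry": 0,"rz": 0,"gripper": 1},{"tx": 0,"ty": 0,"tz": 0,"rx": 0,"ry": 0,"rz": 0,"gripper": 1}])

```text
time_s: 11.2
ee_pos: [589.3, 146.8, 38.4]
ee_rot: [180.0, 0.0, 140.9]
force: [-0.2, 0.0, -3.1]
gripper_width: 30.1
gripper_force: 35.0
```

```bash
python3 - <<'E'
from h import *
import pickle
g=grab('wrist');s=g['s']
gr=cv2.cvtColor(g['frame'],cv2.COLOR_RGB2GRAY)
p=np.array(s['ee_pos']);R=Ro.from_euler('xyz',s['ee_rot'],degrees=True).as_matrix()
print(p,s['ee_rot'],abs(s['qvel']).max(),s['force'],s['time_s'],'lat',p[0]*.632+p[1]*.775)
tool=lambda uv,z:((onz(g,uv,z)-p)@R).round(2)
v0=int(proj(g,[[524.6,201,50]])[0,1]);b=gr[v0-8:v0+9,275:365];md=np.median(b);m=np.uint8(b>md+7)
m=cv2.morphologyEx(m,cv2.MORPH_OPEN,np.ones((3,3)))
c=max(cv2.findContours(m,0,1)[0],key=cv2.contourArea);x,y,w,h=cv2.boundingRect(c);u=275+x+(w-1)/2;v=v0-8+y+(h-1)/2
print('bore',x+275,w,y+v0-8,h,tool([(u,v)],50),onz(g,[(u,v)],50))
for v in(170,190): r=np.nonzero(gr[v,285:365]>140)[0]+285; print('plug',r[0],r[-1],gr[v,294:304],tool([((r[0]+r[-1])/2,v)],51))
print(gr[135:160,323])
E
```

```text
[589.29425983 146.78126369  38.42087492] [1.79980570e+02 1.70249339e-02 1.40870716e+02] 0.10861698067745122 [-0.2143201   0.00324565 -3.10219311] 11.2 lat 486.1894515722496
bore 275 90 103 3 [[ 87.35  -0.11 -11.61]] [[521.46350988 201.81862581  50.        ]]
plug 300 347 [ 90  93  92 106 130 140 151 153 163 164] [[ 62.11   1.46 -12.6 ]]
plug 300 347 [131 128 130 129 128 140 149 157 164 168] [[ 54.13   1.47 -12.59]]
[202 201 202 202 201 201 204 188 137 155 154 155 156 153 154 153 160 171
 173 170 171 171 170 170 171]
```

>>> send_rows(motion=[{"tx": 0.008,"ty": 0,"tz": -0.0016,"rx": 0,"ry": 0,"rz": 0,"gripper": 1},{"tx": 0.006,"ty": 0,"tz": 0,"rx": 0,"ry": 0,"rz": 0,"gripper": 1},{"tx": 0.006,"ty": 0,"tz": 0,"rx": 0,"ry": 0,"rz": 0,"gripper": 1},{"tx": 0.006,"ty": 0,"tz": 0,"rx": 0,"ry": 0,"rz": 0,"gripper": 1},{"tx": 0.004,"ty": 0,"tz": 0,"rx": 0,"ry": 0,"rz": 0,"gripper": 1},{"tx": 0,"ty": 0,"tz": 0,"rx": 0,"ry": 0,"rz": 0,"gripper": 1},{"tx": 0,"ty": 0,"tz": 0,"rx": 0,"ry": 0,"rz": 0,"gripper": 1}])

```text
time_s: 12.12
ee_pos: [577.4, 156.3, 39.1]
ee_rot: [180.0, 0.0, 140.9]
force: [-0.1, -0.3, -2.3]
gripper_width: 29.9
gripper_force: 35.0
```

Six millimetres in with no contact force. Continuing.

>>> send_rows(motion=[{"tx": 0.008,"ty": 0,"tz": 0,"rx": 0,"ry": 0,"rz": 0,"gripper": 1},{"tx": 0.008,"ty": 0,"tz": 0,"rx": 0,"ry": 0,"rz": 0,"gripper": 1},{"tx": 0.008,"ty": 0,"tz": 0,"rx": 0,"ry": 0,"rz": 0,"gripper": 1},{"tx": 0.008,"ty": 0,"tz": 0,"rx": 0,"ry": 0,"rz": 0,"gripper": 1},{"tx": 0.006,"ty": 0,"tz": 0,"rx": 0,"ry": 0,"rz": 0,"gripper": 1},{"tx": 0.004,"ty": 0,"tz": 0,"rx": 0,"ry": 0,"rz": 0,"gripper": 1},{"tx": 0,"ty": 0,"tz": 0,"rx": 0,"ry": 0,"rz": 0,"gripper": 1},{"tx": 0,"ty": 0,"tz": 0,"rx": 0,"ry": 0,"rz": 0,"gripper": 1}])

```text
time_s: 13.12
ee_pos: [561.2, 169.6, 39.2]
ee_rot: [180.0, 0.0, 140.9]
force: [-0.2, 0.3, -3.9]
gripper_width: 30.2
gripper_force: 35.0
```

>>> send_rows(motion=[{"tx": 0.003,"ty": 0,"tz": 0,"rx": 0,"ry": 0,"rz": 0,"gripper": 1},{"tx": 0.002,"ty": 0,"tz": 0,"rx": 0,"ry": 0,"rz": 0,"gripper": 1},{"tx": 0,"ty": 0,"tz": 0,"rx": 0,"ry": 0,"rz": 0,"gripper": 1}])

```text
time_s: 13.5
ee_pos: [559.1, 171.2, 39.2]
ee_rot: [180.0, -0.0, 140.9]
force: [-0.0, -0.3, -4.1]
gripper_width: 29.7
gripper_force: 35.0
```

>>> send_rows(motion=[{"tx": 0.001,"ty": 0,"tz": 0,"rx": 0,"ry": 0,"rz": 0,"gripper": 1},{"tx": 0,"ty": 0,"tz": 0,"rx": 0,"ry": 0,"rz": 0,"gripper": 1},{"tx": 0,"ty": 0,"tz": 0,"rx": 0,"ry": 0,"rz": 0,"gripper": 1}])

```text
time_s: 13.88
ee_pos: [558.8, 171.5, 39.2]
ee_rot: [180.0, 0.0, 140.9]
force: [0.9, 1.1, -3.7]
gripper_width: 29.8
gripper_force: 35.0
```

>>> send_rows(motion=[{"tx": 0.001,"ty": 0,"tz": 0,"rx": 0,"ry": 0,"rz": 0,"gripper": 1},{"tx": 0.001,"ty": 0,"tz": 0,"rx": 0,"ry": 0,"rz": 0,"gripper": 1},{"tx": 0,"ty": 0,"tz": 0,"rx": 0,"ry": 0,"rz": 0,"gripper": 1}])

```text
time_s: 14.25
ee_pos: [557.9, 172.1, 39.2]
ee_rot: [180.0, -0.0, 140.9]
force: [0.2, -0.0, -3.2]
gripper_width: 30.0
gripper_force: 35.0
```

>>> send_rows(motion=[{"tx": 0.001,"ty": 0,"tz": 0,"rx": 0,"ry": 0,"rz": 0,"gripper": 1},{"tx": 0,"ty": 0,"tz": 0,"rx": 0,"ry": 0,"rz": 0,"gripper": 1},{"tx": 0,"ty": 0,"tz": 0,"rx": 0,"ry": 0,"rz": 0,"gripper": 1}])

```text
time_s: 14.62
ee_pos: [557.6, 172.4, 39.1]
ee_rot: [180.0, -0.0, 140.9]
force: [0.1, 0.8, -3.7]
gripper_width: 29.8
gripper_force: 35.0
```

>>> send_rows(motion=[{"tx": 0.001,"ty": 0,"tz": 0,"rx": 0,"ry": 0,"rz": 0,"gripper": 1},{"tx": 0.001,"ty": 0,"tz": 0,"rx": 0,"ry": 0,"rz": 0,"gripper": 1},{"tx": 0,"ty": 0,"tz": 0,"rx": 0,"ry": 0,"rz": 0,"gripper": 1}])

```text
time_s: 15.0
ee_pos: [557.3, 172.7, 39.2]
ee_rot: [180.0, 0.1, 140.9]
force: [3.0, -2.7, -3.2]
gripper_width: 29.8
gripper_force: 35.0
```

>>> send_rows(motion=[{"tx": 0.001,"ty": 0,"tz": 0,"rx": 0,"ry": 0,"rz": 0,"gripper": 1},{"tx": 0.001,"ty": 0,"tz": 0,"rx": 0,"ry": 0,"rz": 0,"gripper": 1},{"tx": 0,"ty": 0,"tz": 0,"rx": 0,"ry": 0,"rz": 0,"gripper": 1}])

```text
time_s: 15.38
ee_pos: [557.3, 172.7, 39.3]
ee_rot: [180.0, 0.2, 140.9]
force: [4.2, -5.8, -4.0]
gripper_width: 30.0
gripper_force: 35.0
```

Contact at about 7 N along the axis, so the go end is home. Now withdraw, lift and turn round.

>>> send_rows(motion=[{"tx": -0.005,"ty": 0,"tz": 0,"rx": 0,"ry": 0,"rz": 0,"gripper": 1},{"tx": -0.015,"ty": 0,"tz": 0,"rx": 0,"ry": 0,"rz": 0,"gripper": 1},{"tx": -0.02,"ty": 0,"tz": 0,"rx": 0,"ry": 0,"rz": 0,"gripper": 1},{"tx": -0.03,"ty": 0,"tz": 0,"rx": 0,"ry": 0,"rz": 0,"gripper": 1},{"tx": -0.04,"ty": 0,"tz": 0,"rx": 0,"ry": 0,"rz": 0,"gripper": 1},{"tx": -0.05,"ty": 0,"tz": 0,"rx": 0,"ry": 0,"rz": 0,"gripper": 1},{"tx": -0.02,"ty": 0,"tz": -0.03,"rx": 0,"ry": 0,"rz": 0,"gripper": 1},{"tx": 0,"ty": 0,"tz": -0.05,"rx": 0,"ry": 0,"rz": 0,"gripper": 1},{"tx": 0,"ty": 0,"tz": -0.05,"rx": 0,"ry": 0,"rz": 0.1,"gripper": 1},{"tx": 0,"ty": 0,"tz": 0,"rx": 0,"ry": 0,"rz": 0.233,"gripper": 1}])

```text
time_s: 16.62
ee_pos: [628.4, 116.2, 106.7]
ee_rot: [179.7, 0.2, 130.6]
force: [0.6, 0.3, -3.1]
gripper_width: 29.7
gripper_force: 35.0
```

>>> send_rows(motion=[{"tx": 0,"ty": 0,"tz": 0,"rx": 0,"ry": 0,"rz": 0.3333,"gripper": 1},{"tx": 0,"ty": 0,"tz": 0,"rx": 0,"ry": 0,"rz": 0.3333,"gripper": 1},{"tx": 0,"ty": 0,"tz": 0,"rx": 0,"ry": 0,"rz": 0.3333,"gripper": 1},{"tx": 0,"ty": 0,"tz": 0,"rx": 0,"ry": 0,"rz": 0.3333,"gripper": 1},{"tx": 0,"ty": 0,"tz": 0,"rx": 0,"ry": 0,"rz": 0.3333,"gripper": 1},{"tx": 0,"ty": 0,"tz": 0,"rx": 0,"ry": 0,"rz": 0.3333,"gripper": 1},{"tx": 0,"ty": 0,"tz": 0,"rx": 0,"ry": 0,"rz": 0.3333,"gripper": 1},{"tx": 0,"ty": 0,"tz": 0,"rx": 0,"ry": 0,"rz": 0.3333,"gripper": 1},{"tx": 0,"ty": 0,"tz": 0,"rx": 0,"ry": 0,"rz": 0.3333,"gripper": 1},{"tx": 0,"ty": 0,"tz": 0,"rx": 0,"ry": 0,"rz": 0.3333,"gripper": 1}])

```text
time_s: 17.88
ee_pos: [626.7, 115.9, 104.0]
ee_rot: [180.0, -0.0, 30.5]
force: [-0.3, -0.2, -1.9]
gripper_width: 29.7
gripper_force: 35.0
```

>>> send_rows(motion=[{"tx": 0,"ty": 0,"tz": 0,"rx": 0,"ry": 0,"rz": 0.3333,"gripper": 1},{"tx": 0,"ty": 0,"tz": 0,"rx": 0,"ry": 0,"rz": 0.3333,"gripper": 1},{"tx": 0,"ty": 0,"tz": 0,"rx": 0,"ry": 0,"rz": 0.3333,"gripper": 1},{"tx": 0,"ty": 0,"tz": 0,"rx": 0,"ry": 0,"rz": 0.3333,"gripper": 1},{"tx": 0,"ty": 0,"tz": 0,"rx": 0,"ry": 0,"rz": 0.3333,"gripper": 1},{"tx": 0,"ty": 0,"tz": 0,"rx": 0,"ry": 0,"rz": 0.3333,"gripper": 1},{"tx": 0,"ty": 0,"tz": 0,"rx": 0,"ry": 0,"rz": 0.333,"gripper": 1},{"tx": 0,"ty": 0,"tz": 0,"rx": 0,"ry": 0,"rz": 0,"gripper": 1},{"tx": 0,"ty": 0,"tz": 0,"rx": 0,"ry": 0,"rz": 0,"gripper": 1}])

```text
time_s: 19.0
ee_pos: [626.2, 116.4, 104.0]
ee_rot: [-180.0, 0.0, -39.0]
force: [-0.1, -0.2, -3.1]
gripper_width: 29.7
gripper_force: 35.0
```

```bash
python3 - <<'E'
from h import *
g=grab('wrist');save(g,'w7.png');s=env.state()
print(s['ee_pos'],s['ee_rot'],s['qpos'].round(2),s['time_s'])
ax=np.array([np.cos(np.radians(-39.1)),np.sin(np.radians(-39.1)),0])
c=np.array([557.3,172.7,39.2]); # contact pose with go end home
plan(now(),down(c+ax*26+[0,0,60],-39.1),4)
E
```

```text
[626.13829135 116.52376052 104.09511299] [-1.79994657e+02 -1.26790833e-03 -3.89943940e+01] [  9.51  28.47  89.98   0.    61.55 138.5 ] 19.05
N 4 t [-0.0314 -0.0001  0.0024] r [-0.     -0.      0.0009]
```

View pics/w7.png

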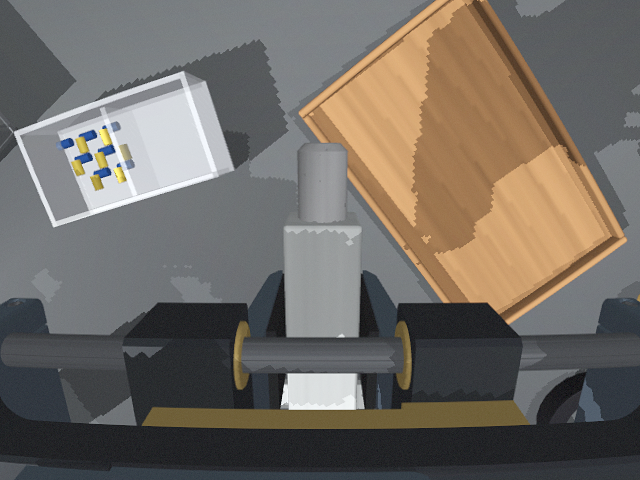

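The view shows the go end now pointing outward with the no-go end toward the housing, and nothing blocking. Descend and approach.

>>> send_rows(motion=[{"tx": 0,"ty": -0.002,"tz": 0.04,"rx": 0,"ry": 0,"rz": 0,"gripper": 1},{"tx": 0,"ty": 0,"tz": 0.05,"rx": 0,"ry": 0,"rz": 0,"gripper": 1},{"tx": -0.02,"ty": 0,"tz": 0.03,"rx": 0,"ry": 0,"rz": 0,"gripper": 1},{"tx": -0.04,"ty": 0,"tz": 0.01,"rx": 0,"ry": 0,"rz": 0,"gripper": 1},{"tx": -0.04,"ty": 0,"tz": 0,"rx": 0,"ry": 0,"rz": 0,"gripper": 1},{"tx": -0.0256,"ty": 0,"tz": 0,"rx": 0,"ry": 0,"rz": 0,"gripper": 1},{"tx": 0,"ty": 0,"tz": 0,"rx": 0,"ry": 0,"rz": 0,"gripper": 1},{"tx": 0,"ty": 0,"tz": 0,"rx": 0,"ry": 0,"rz": 0,"gripper": 1},{"tx": 0,"ty": 0,"tz": 0,"rx": 0,"ry": 0,"rz": 0,"gripper": 1},{"tx": 0,"ty": 0,"tz": 0,"rx": 0,"ry": 0,"rz": 0,"gripper": 1}])

```text
time_s: 20.3
ee_pos: [578.1, 157.0, 39.1]
ee_rot: [-180.0, -0.0, -39.1]
force: [-0.5, -0.2, -3.1]
gripper_width: 29.6
gripper_force: 35.0
```

```bash
python3 - <<'E'
from h import *
s=env.state();p=s['ee_pos'];ax=np.array([.776,-.6307,0]);n=np.array([.6307,.776,0]);c=np.array([557.3,172.7,39.2])
print(p,s['ee_rot'],s['qpos'].round(2),s['force'],'ax',(p-c)@ax,'lat',(p-c)@n)
sc=grab('scene');t=grab('top')
im=np.hstack([cv2.resize(sc['frame'][240:315,375:475],(400,300),interpolation=cv2.INTER_CUBIC),cv2.resize(t['frame'][200:275,190:290],(400,300),interpolation=cv2.INTER_CUBIC)])
cv2.imwrite('pics/z8.png',im[:,:,::-1])
E
```

```text
[578.097498   156.95011734  39.14304411] [-1.79985721e+02 -7.08718181e-03 -3.91195666e+01] [ 14.09  29.34  99.53   0.    51.11 143.2 ] [-0.47532829 -0.15222008 -3.12519346] ax 26.072309438281177 lat 0.8950730425116838
```

>>> send_rows(motion=[{"tx": -0.005,"ty": 0,"tz": 0,"rx": 0,"ry": 0,"rz": 0,"gripper": 1},{"tx": -0.005,"ty": 0,"tz": 0,"rx": 0,"ry": 0,"rz": 0,"gripper": 1},{"tx": -0.004,"ty": 0,"tz": 0,"rx": 0,"ry": 0,"rz": 0,"gripper": 1},{"tx": 0,"ty": 0,"tz": 0,"rx": 0,"ry": 0,"rz": 0,"gripper": 1}])

```text
time_s: 20.9
ee_pos: [572.1, 161.8, 39.1]
ee_rot: [180.0, 0.0, -39.1]
force: [0.4, 0.9, -2.8]
gripper_width: 29.8
gripper_force: 35.0
```

>>> send_rows(motion=[{"tx": -0.002,"ty": 0,"tz": 0,"rx": 0,"ry": 0,"rz": 0,"gripper": 1},{"tx": -0.002,"ty": 0,"tz": 0,"rx": 0,"ry": 0,"rz": 0,"gripper": 1},{"tx": 0,"ty": 0,"tz": 0,"rx": 0,"ry": 0,"rz": 0,"gripper": 1}])

```text
time_s: 21.28
ee_pos: [570.7, 163.0, 39.2]
ee_rot: [-180.0, 0.0, -39.1]
force: [-0.4, -0.5, -3.9]
gripper_width: 29.9
gripper_force: 35.0
```

>>> send_rows(motion=[{"tx": -0.002,"ty": 0,"tz": 0,"rx": 0,"ry": 0,"rz": 0,"gripper": 1},{"tx": 0,"ty": 0,"tz": 0,"rx": 0,"ry": 0,"rz": 0,"gripper": 1},{"tx": 0,"ty": 0,"tz": 0,"rx": 0,"ry": 0,"rz": 0,"gripper": 1}])

```text
time_s: 21.65
ee_pos: [570.3, 163.3, 39.2]
ee_rot: [-180.0, -0.0, -39.1]
force: [1.6, -2.2, -3.9]
gripper_width: 30.0
gripper_force: 35.0
```

Contact at about 2.6 N where expected. Press slightly more and hold for about a second.

>>> send_rows(motion=[{"tx": -0.002,"ty": 0,"tz": 0,"rx": 0,"ry": 0,"rz": 0,"gripper": 1},{"tx": -0.001,"ty": 0,"tz": 0,"rx": 0,"ry": 0,"rz": 0,"gripper": 1},{"tx": 0,"ty": 0,"tz": 0,"rx": 0,"ry": 0,"rz": 0,"gripper": 1},{"tx": 0,"ty": 0,"tz": 0,"rx": 0,"ry": 0,"rz": 0,"gripper": 1},{"tx": 0,"ty": 0,"tz": 0,"rx": 0,"ry": 0,"rz": 0,"gripper": 1},{"tx": 0,"ty": 0,"tz": 0,"rx": 0,"ry": 0,"rz": 0,"gripper": 1}])

```text
time_s: 22.4
ee_pos: [570.3, 163.5, 39.4]
ee_rot: [-180.0, -0.2, -39.0]
force: [4.6, -5.1, -3.3]
gripper_width: 29.8
gripper_force: 35.0
```

```bash
python3 - <<'E'
from h import *
s=env.state();p=s['ee_pos'];c=np.array([557.3,172.7,39.2])
print(p,s['force'],(p-c)@[.776,-.6307,0],(p-c)@[.6307,.776,0])
t=grab('top');w=grab('wrist')
a=cv2.resize(t['frame'][200:275,170:270],(400,300),interpolation=cv2.INTER_CUBIC);b=cv2.resize(w['frame'],(400,300))
cv2.imwrite('pics/z9.png',np.hstack([a,b])[:,:,::-1])
E
```

```text
[570.31552491 163.47219071  39.3908387 ] [ 4.62477444 -5.1388796  -3.33481303] 15.92002664790448 1.0481115524663918
```

View pics/z9.png

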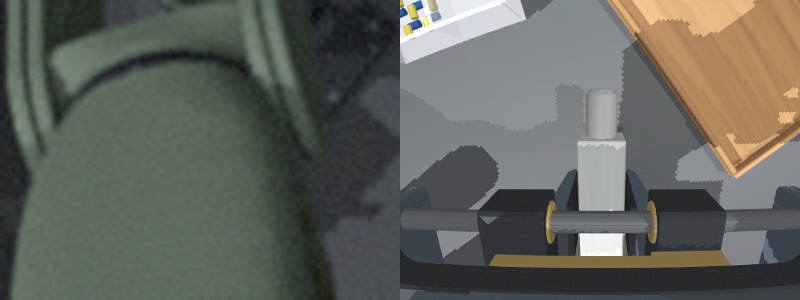

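Refused, pressing at about 6.8 N: the wrist view shows the go end pointing outward toward (600,90), but the arm hides the top view. Now retreat and go over the tray.

>>> send_rows(motion=[{"tx": 0.005,"ty": 0,"tz": 0,"rx": 0,"ry": 0,"rz": 0,"gripper": 1},{"tx": 0.015,"ty": 0,"tz": 0,"rx": 0,"ry": 0,"rz": 0,"gripper": 1},{"tx": 0.03,"ty": 0,"tz": 0,"rx": 0,"ry": 0,"rz": 0,"gripper": 1},{"tx": 0.04,"ty": 0,"tz": -0.02,"rx": 0,"ry": 0,"rz": 0,"gripper": 1},{"tx": 0.02,"ty": 0,"tz": -0.06,"rx": 0,"ry": 0,"rz": 0,"gripper": 1},{"tx": 0,"ty": 0,"tz": -0.06,"rx": 0,"ry": 0,"rz": 0,"gripper": 1},{"tx": 0,"ty": 0,"tz": 0,"rx": 0,"ry": 0,"rz": 0,"gripper": 1}])

```text
time_s: 23.38
ee_pos: [613.9, 129.6, 111.5]
ee_rot: [-179.7, -0.2, -39.1]
force: [-0.8, -0.2, -3.5]
gripper_width: 30.1
gripper_force: 35.0
```

```bash
python3 - <<'E'
from h import *
plan(now(),down([594,7,110],-0.5),6)
E
```

```text
N 6 t [0.0101 0.041  0.0004] r [-0.001  -0.0016 -0.2146]
```

>>> send_rows(motion=[{"tx": 0.0101,"ty": 0.041,"tz": 0,"rx": 0,"ry": 0,"rz": -0.2146,"gripper": 1},{"tx": 0.0101,"ty": 0.041,"tz": 0,"rx": 0,"ry": 0,"rz": -0.2146,"gripper": 1},{"tx": 0.0101,"ty": 0.041,"tz": 0,"rx": 0,"ry": 0,"rz": -0.2146,"gripper": 1},{"tx": 0.0101,"ty": 0.041,"tz": 0,"rx": 0,"ry": 0,"rz": -0.2146,"gripper": 1},{"tx": 0.0101,"ty": 0.041,"tz": 0,"rx": 0,"ry": 0,"rz": -0.2146,"gripper": 1},{"tx": 0.0101,"ty": 0.041,"tz": 0,"rx": 0,"ry": 0,"rz": -0.2146,"gripper": 1},{"tx": 0,"ty": 0,"tz": 0,"rx": 0,"ry": 0,"rz": 0,"gripper": 1},{"tx": 0,"ty": 0,"tz": 0,"rx": 0,"ry": 0,"rz": 0,"gripper": 1},{"tx": 0,"ty": 0,"tz": 0,"rx": 0,"ry": 0,"rz": 0,"gripper": 1}])

```text
time_s: 24.5
ee_pos: [591.5, 7.8, 108.7]
ee_rot: [-180.0, 0.0, -0.5]
force: [0.2, -0.3, -2.5]
gripper_width: 29.5
gripper_force: 35.0
```

```bash
python3 - <<'E'
from h import *
g=grab('wrist');save(g,'w10.png');s=g['s'];print(s['ee_pos'],s['ee_rot'],s['time_s'])
hsv=cv2.cvtColor(g['frame'],cv2.COLOR_RGB2HSV);m=cv2.inRange(hsv,(5,70,50),(24,255,255));m[290:]=0
m=cv2.morphologyEx(m,cv2.MORPH_OPEN,np.ones((5,5)))
c=np.vstack(cv2.findContours(m,0,1)[0]).reshape(-1,2)
for v in (120,180,240,280):
    r=c[abs(c[:,1]-v)<3];print(v,r[:,0].min(),r[:,0].max(),onz(g,[(r[:,0].min(),v),(r[:,0].max(),v)],16)[:,:2].round(1).tolist())
print('far',c[:,1].min(),onz(g,[(320,c[:,1].min())],16).round(1))
E
```

```text
[591.45746629   7.80020685 108.65758773] [-1.79978447e+02  4.52160074e-02 -4.53217297e-01] 24.5
120 222 426 [[680.2, 71.6], [679.2, -59.9]]
180 225 423 [[641.5, 72.1], [640.6, -59.9]]
240 229 419 [[600.2, 72.2], [599.2, -59.5]]
280 231 416 [[570.6, 72.9], [569.6, -59.2]]
far 73 [[707.9   8.2  16. ]]
```

View pics/w10.png

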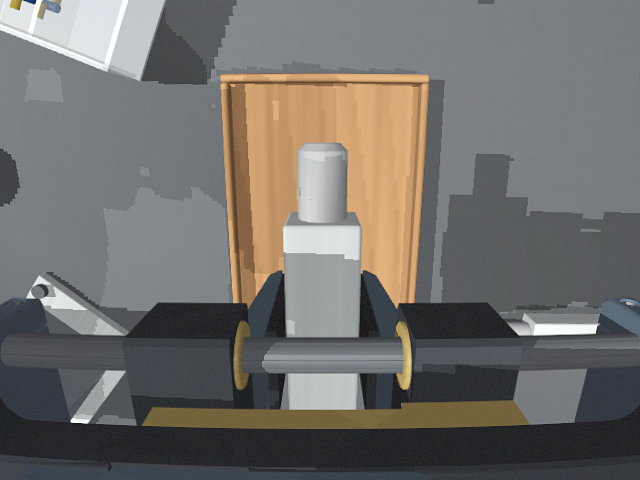

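The wrist view shows the gauge centred over the tray, whose rim runs over columns 222–426 with its far edge at row 75, and whose measured width of 132 mm matches. Lower it.

>>> send_rows(motion=[{"tx": 0,"ty": 0,"tz": 0.04,"rx": 0,"ry": 0,"rz": 0,"gripper": 1},{"tx": 0,"ty": 0,"tz": 0.05,"rx": 0,"ry": 0,"rz": 0,"gripper": 1},{"tx": 0,"ty": 0,"tz": 0.05,"rx": 0,"ry": 0,"rz": 0,"gripper": 1},{"tx": 0,"ty": 0,"tz": 0.03,"rx": 0,"ry": 0,"rz": 0,"gripper": 1},{"tx": 0,"ty": 0,"tz": 0.015,"rx": 0,"ry": 0,"rz": 0,"gripper": 1},{"tx": 0,"ty": 0,"tz": 0.007,"rx": 0,"ry": 0,"rz": 0,"gripper": 1},{"tx": 0,"ty": 0,"tz": 0,"rx": 0,"ry": 0,"rz": 0,"gripper": 1},{"tx": 0,"ty": 0,"tz": 0,"rx": 0,"ry": 0,"rz": 0,"gripper": 1},{"tx": 0,"ty": 0,"tz": 0,"rx": 0,"ry": 0,"rz": 0,"gripper": 1}])

```text
time_s: 25.68
ee_pos: [592.1, 7.0, 13.7]
ee_rot: [-180.0, -0.1, -0.5]
force: [0.1, -0.2, -2.8]
gripper_width: 29.8
gripper_force: 35.0
```

>>> send_rows(motion=[{"tx": 0,"ty": 0,"tz": 0.002,"rx": 0,"ry": 0,"rz": 0,"gripper": 1},{"tx": 0,"ty": 0,"tz": 0,"rx": 0,"ry": 0,"rz": 0,"gripper": 1},{"tx": 0,"ty": 0,"tz": 0,"rx": 0,"ry": 0,"rz": 0,"gripper": 1}])

```text
time_s: 26.05
ee_pos: [591.7, 7.1, 12.1]
ee_rot: [-180.0, 0.0, -0.5]
force: [1.4, 0.2, -3.3]
gripper_width: 29.8
gripper_force: 35.0
```

>>> send_rows(motion=[{"tx": 0,"ty": 0,"tz": 0.002,"rx": 0,"ry": 0,"rz": 0,"gripper": 1},{"tx": 0,"ty": 0,"tz": 0.002,"rx": 0,"ry": 0,"rz": 0,"gripper": 1},{"tx": 0,"ty": 0,"tz": 0,"rx": 0,"ry": 0,"rz": 0,"gripper": 1},{"tx": 0,"ty": 0,"tz": 0,"rx": 0,"ry": 0,"rz": 0,"gripper": 1}])

```text
time_s: 26.55
ee_pos: [591.7, 7.1, 10.1]
ee_rot: [-180.0, 0.0, -0.5]
force: [-0.4, -0.9, -3.2]
gripper_width: 29.5
gripper_force: 35.0
```

>>> send_rows(motion=[{"tx": 0,"ty": 0,"tz": 0.001,"rx": 0,"ry": 0,"rz": 0,"gripper": 1},{"tx": 0,"ty": 0,"tz": 0,"rx": 0,"ry": 0,"rz": 0,"gripper": 1},{"tx": 0,"ty": 0,"tz": 0,"rx": 0,"ry": 0,"rz": 0,"gripper": 1}])

```text
time_s: 26.92
ee_pos: [591.7, 7.1, 9.6]
ee_rot: [-180.0, 0.0, -0.5]
force: [-0.1, 0.0, -3.7]
gripper_width: 30.1
gripper_force: 35.0
```

>>> send_rows(motion=[{"tx": 0,"ty": 0,"tz": 0.001,"rx": 0,"ry": 0,"rz": 0,"gripper": 1},{"tx": 0,"ty": 0,"tz": 0.001,"rx": 0,"ry": 0,"rz": 0,"gripper": 1},{"tx": 0,"ty": 0,"tz": 0,"rx": 0,"ry": 0,"rz": 0,"gripper": 1}])

```text
time_s: 27.3
ee_pos: [591.8, 7.1, 9.6]
ee_rot: [-180.0, -0.0, -0.5]
force: [-1.3, -0.5, 5.5]
gripper_width: 29.7
gripper_force: 35.0
```

On the floor of the tray. Open partly and lift off.

>>> send_rows(motion=[{"tx": 0,"ty": 0,"tz": -0.001,"rx": 0,"ry": 0,"rz": 0,"gripper": 0.2},{"tx": 0,"ty": 0,"tz": 0,"rx": 0,"ry": 0,"rz": 0,"gripper": -0.25},{"tx": 0,"ty": 0,"tz": 0,"rx": 0,"ry": 0,"rz": 0,"gripper": -0.25},{"tx": 0,"ty": 0,"tz": 0,"rx": 0,"ry": 0,"rz": 0,"gripper": -0.25},{"tx": 0,"ty": 0,"tz": 0,"rx": 0,"ry": 0,"rz": 0,"gripper": -0.25},{"tx": 0,"ty": 0,"tz": 0,"rx": 0,"ry": 0,"rz": 0,"gripper": -0.25}])

```text
time_s: 28.05
ee_pos: [591.7, 7.1, 9.1]
ee_rot: [-180.0, -0.0, -0.5]
force: [0.1, 0.1, -1.0]
gripper_width: 57.0
gripper_force: 0.0
```

>>> send_rows(motion=[{"tx": 0,"ty": 0,"tz": -0.02,"rx": 0,"ry": 0,"rz": 0,"gripper": -0.25},{"tx": 0,"ty": 0,"tz": -0.05,"rx": 0,"ry": 0,"rz": 0,"gripper": -0.25},{"tx": 0,"ty": 0,"tz": -0.08,"rx": 0,"ry": 0,"rz": 0,"gripper": -0.25},{"tx": 0,"ty": 0,"tz": -0.08,"rx": 0,"ry": 0,"rz": 0,"gripper": -0.25},{"tx": 0,"ty": 0,"tz": -0.05,"rx": 0,"ry": 0,"rz": 0,"gripper": -0.25},{"tx": 0,"ty": 0,"tz": 0,"rx": 0,"ry": 0,"rz": 0,"gripper": -0.25},{"tx": 0,"ty": 0,"tz": 0,"rx": 0,"ry": 0,"rz": 0,"gripper": -0.25}])

```text
time_s: 28.92
ee_pos: [590.9, 7.1, 148.3]
ee_rot: [-180.0, 0.1, -0.5]
force: [0.8, 0.3, -0.5]
gripper_width: 57.0
gripper_force: 0.0
```

```bash
python3 - <<'E'
from h import *
g=grab('wrist');s=g['s'];print(s['ee_pos'],s['gripper_width'],s['force'],s['time_s'])
gr=cv2.cvtColor(g['frame'],cv2.COLOR_RGB2HSV);m=np.uint8((gr[...,1]<40)&(gr[...,2]>120))*255
v0,u0=proj(g,[[600,7,20]])[0][::-1].astype(int);print(u0,v0)
x=np.zeros_like(m);x[max(v0-150,0):310,u0-60:u0+60]=m[max(v0-150,0):310,u0-60:u0+60]
c=max(cv2.findContours(x,0,1)[0],key=cv2.contourArea).reshape(-1,2);print(c.min(0),c.max(0),cv2.minAreaRect(onz(g,c,30)[:,:2].astype(np.float32)))
E
```

```text
[590.91080981   7.06908627 148.25793802] 56.96843909869723 [ 0.81608726  0.32838981 -0.49899769] 28.925
321 227
[301 138] [343 309] ((601.2432861328125, 6.999046325683594), (30.771568298339844, 131.8673553466797), 89.53543853759766)
```

```bash
python3 -c "
from workcell import env
print(env.job_done())"
```

```text
the job is handed in; nothing more can be done
None
```

The job is handed in: the go end went fully home (about 7 N at the shoulder), the no-go end was refused under about 7 N for roughly a second, and the gauge lies released in the tray; the no-go's centring within 3 mm is my estimate, since the arm hid the top view, and no verdict came back.

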